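# Show the camera the dot on the hidden side of a casting

## Task

Lift the blue-handled inspection mirror up and off the tool rail and hold it above the yellow ring on the inspection station, at the height of the red dot, angled so that the bench camera sees the red dot reflected near the middle of the mirror. Finish there, holding the mirror still in the gripper, clear of everything else. Do not bump the station, and leave the yellow-handled scraper and the two loose castings where they are.

Things in the scene. Friction and masses are not known exactly. Their poses are not given: they have to be found in the camera images.
- mirror: Loose inspection mirror, 80 g, hanging upright on the rack's upper bar. Axes: z up along the handle, +x to the hook side (the bars), glass faces -x. Origin: on the handle's axis, level with the hook's underside. Blue handle: square bar 14 x 14 mm, sides along x and y, z -62 to +85 mm. Below it a 6 mm neck and a black square head, 66 x 66 x 6 mm, lowest edge at z = -143 mm.
- mirror_grip (a point): Where to grip the mirror: on the handle's axis, 55 mm above the body's origin, 30 mm below the handle's top; 14 mm thick, standing free above the rack. Same axes as mirror.
- mirror_face (a point): Centre of the 60 x 60 mm reflecting face, at (-15, 0, -110) mm in mirror. Own axes: z is the mirror's normal, out of the glass; y points up along the glass; x is body -y, level when the handle is upright. With the handle upright the normal points along body -x, tilted 15 degrees upward.
- rack: Fixed tool rail: base plate 90 x 250 x 12 mm, posts at y = -115 and +115 mm (178 mm high), two bars of 10 mm diameter along y at x = 0, axes 170 mm (carries the hooks) and 120 mm above the table. Origin: on the table below the bars, midway. Two tools hang on its -x side at y about -52 and +52 mm, in either order, handle axes at x = -12.5 mm, their origins at height 175 mm.
- scraper: Loose bystander: scraper with a yellow handle and a narrow steel blade, same handle and hook as the mirror, hanging on the rack's other place. Same origin and axes as the mirror's.
- station: Fixed station at a varying place and yaw. Origin: on the table, at the centre of the yellow ring (radius 30 mm) painted on its 10 mm base. The mirror's face belongs 75 mm above the table over this origin. The part (top 111 mm high) stands to -x of the ring, the bench camera on a post (under 230 mm high) to -x -y. Above the base nothing is within 100 mm of the ring's axis.
- dot (a point): Centre of the red dot (18 mm across) on the part's side facing the ring, at (-109.6, -9.6, 75) mm in station: 75 mm above the table. The camera cannot see it directly.
- lens (a point): Centre of the bench camera's front lens (28 mm black barrel), at (-103.1, -166.9, 174.7) mm in station, 220 mm from the right place of the mirror's face, at which it looks.
- aim (a point): An empty point on the line from dot to lens, one third of the way from the dot. With the mirror's face over the ring at dot height, the dot appears in the middle of the mirror when its normal points at this point, 128 mm away (halfway between the directions to dot and lens, 15 degrees above level).
- casting_a: Loose bystander: steel casting bar 90 x 20 x 18 mm lying on the table. Origin: centre of its underside.
- casting_b: Loose bystander, the same shape.
- mirror_hook (a point): Under the mirror's steel hook, where it sits on the bar: (12.5, 0, 0) mm in mirror. The hook goes back from the handle to x = +24 mm, 12 mm wide, and its prong reaches down to z = -14 mm behind the bar: raise the mirror more than 14 mm, then take it off towards body -x.
There are look-alikes about, which are no part of the job. Leave any orange or pink look-alike of the mirror alone.

How it is judged (in metres and radians):
On the way:
1. the mirror is held by the gripper, lifted off the rail (contact force between the fingers and mirror above 1 N and contact force between mirror and rack below 0.1 N and height (world z) of mirror above 0.19 m), for 0.2 s.
At the end, for the whole second after the job is handed in: For the last second the gripper holds the mirror still, touching nothing else; its face is within 30 mm (level) of the ring's axis, 45 to 110 mm above the table, and its normal passes within 20 mm of the aim point along each glass axis, 90 to 175 mm in front, so the lens sees the dot (x of aim in the frame of mirror_face between -0.02 and 0.02 m and y of aim in the frame of mirror_face between -0.02 and 0.02 m and z of aim in the frame of mirror_face between 0.09 and 0.175 m and horizontal distance between mirror_face and station below 0.03 m and height (world z) of mirror_face between 0.045 and 0.11 m and contact force between mirror and rack below 0.1 N and contact force between mirror and station below 0.1 N and contact force between mirror and scraper below 0.1 N and contact force between the fingers and mirror above 1 N and linear speed of mirror below 0.02 m/s and angular speed of mirror below 0.15 rad/s); the arm keeps its last pose, push and grip.
It fails at once if the station is bumped by the mirror or the robot (more than 3 N) (contact force between any of mirror, the arm, the fingers and station above 3 N).
It fails at once if the scraper is displaced by more than 40 mm (distance of scraper from where it was at the start of the episode above 0.04 m).
It fails at once if a casting is displaced by more than 30 mm (distance of any of casting_a, casting_b from where it was at the start of the episode above 0.03 m).
It also fails if it takes over 40 s, if anything falls off the work surface, if the arm or the gripper's body presses on something with over 40 N, if the wrist force passes 120 N, or if a joint passes its speed limit or range.

## Robot

A 7-joint arm with a two-finger parallel gripper is mounted at the origin on the work surface. World frame = base frame: x ahead of the robot, y to its left, z up, the work surface at z = 0. Lengths are in mm, angles in rad, forces in N, time in s.
With the tool pointing down it reaches from about 350 to 775 mm from the base axis. Payload 3.1 kg.
Tool frame: the origin (TCP) lies between the finger pads; the fingertips stand 8 mm ahead of it and the grasp point (between the pads) lies 11 mm behind it; z points along the fingers, x is the direction in which the jaws open and shut, and the axes are right-handed (so a half turn about z gives the same grasp; the last joint's range is limited). The gripper opens to 85 mm and grips with 20 to 120 N. Pads are 22 mm wide; open, the fingers measure 114 mm over their backs; the gripper's body (76 mm by 85 mm) begins 54 mm behind the grasp point. The pads swing forward as they close: fully open they stand 13 mm farther back than shut.
Start: joints at [-1.288, 0.311, 0.014, 1.512, -0.004, 1.319, -0.027], TCP at [175.489, 521.269, 239.304] pointing down, gripper open.
Joint ranges: [-2.7, 2.7], [-0.3, 1.91], [-1.27, 1.3], [0.12, 2.57], [-1.44, 4.58], [0.2, 2.03], [-3.05, 3.05]. Speed limits (rad/s): [2.79, 2.79, 3.14, 3.14, 3.14, 3.14, 3.14].

## Interface

Orientations are given as a rotation vector (axis times angle).
In Python, from plant import robot gives the robot as it stands.
- The arm moves only by the tool send_rows, never from a script. Its argument "deltas" is a list of rows, each a list of 5 numbers: the shift along the tool's x, y, z in units of 0.2 m (1.0 is 0.2 m), then the turn about the tool's z in units of pi rad (1.0 is pi rad), then the opening, from 0 (shut) to 1 (fully open). In form: [[tx, ty, tz, twist, gripper], ...]. A call has 1 to 12 rows; each row is the pose to reach, as a shift and turn from the pose commanded when the call began, along the tool's axes at that moment, turning the shorter way round; what a row does not reach only later rows make up. A row lasts 1/8 s, in which the tool goes at most 62.5 mm and 10.7 degrees, less where a joint would pass 70% of its speed; a pose out of reach is approached as far as the arm can. A call with a number of a shift or a turn outside -1 to 1 is refused whole. A call with a gripper value outside its range is refused whole. The fingers move at their own pace and stop on an object; "squeeze" is the grip in N (left out, the last holds). Time passes only in rows, so rows that repeat a pose let the fingers close. It gives the time, the measured TCP pose, the force and the opening at its end, in the units of the state.
- robot.observe(): the state, without advancing time (a new reading comes with each control period).
- robot.capture(name): name is "scene" or "top"; returns (picture, depth): 400x640x3 uint8, red, green, blue; 400x640 float32, mm along the optical axis (not along the pixel's ray), 0 where there is no reading.
- robot.camera_params(name): a dict with "intrinsics" (3x3 intrinsics, pixels), "position" and "orientation" of the camera in the world. Camera axes: x right, y down, z forward; pixel columns grow to the right and rows downward; lengths in mm; the calibration is good to about 2 mm. A picture is of the moment at which its call begins. camera_params takes no time and is no camera call.
- robot.job_done(): hands the job in, once; it reports no verdict.
Trained networks look in the newest picture that a camera, given by its name, has taken for a name from the list of things; names that differ only in an ending like _2 or _b are one class to them, and where a whole thing is asked for, a point or a joint stands for the part that bears it (a point fixed in the world has none). Each returns a list of dicts, best first, with "p" (0 to 1); they miss things now and then, are a little off and sometimes report something else, mostly with a low value. They report only what shows in the picture. A call takes as long as a camera call. They do not tell look-alikes from the thing itself.
- robot.find_in(camera, thing): "position" ([x, y, z] in mm, in the coordinates of the camera as it stood for that picture, good to about 4 mm: the middle of the surface that is visible of it).
- robot.mark_of(camera, thing): "position" ([x, y, z] in mm, in the coordinates of the camera as it stood for that picture, good to about 4 mm: a listed point, or the origin of a listed thing).
The state is a dict: "clock": time; "joint_positions": joint angles; "joint_vel": joint speeds; "joint_torque": joint torques, N m; "tcp_pos": TCP position; "ee_rot": TCP orientation; "ft_force": force on the tool from outside, world axes, zero at the start; "ft_torque": the same for the moment, N m; "opening": finger opening in mm.
Only numpy, scipy, OpenCV 4.12 (cv2) and the standard library are available. Lean on these libraries where they do the work, as an engineer would, in place of code of your own. Each camera call takes 0.05 s, during which the arm holds its last target.

## Working session

There is one attempt and no reset: what is moved stays moved. The work goes in short steps, Python scripts to look and compute and a tool call to move; the robot and the scene stay as the last step left them, time stands still between calls to the robot, and variables do not carry over. Pictures are saved under pics/ and viewed, and the job is handed in when it is done.

Besides the shell and the picture viewer there is one more tool, called by a JSON object that holds its "name" and its "arguments". send_rows: Moves the arm, as the interface text tells. Its arguments: {"type":"object","properties":{"deltas":{"type":"array"},"squeeze":{"type":"number"}},"required":["deltas"]}

```bash
ls; mkdir -p pics; cat > h.py <<'E'
import numpy as np, cv2
from scipy.spatial.transform import Rotation as R
from plant import robot
def cam(n):
    p=robot.camera_params(n); K=np.array(p["intrinsics"]); o=np.array(p["orientation"]); 
    Rm=R.from_rotvec(o).as_matrix() if o.size==3 else o
    return K,Rm,np.array(p["position"])
def c2w(n,P):
    K,Rm,t=cam(n); return Rm@np.array(P)+t
def px2w(n,d,u,v):
    K,Rm,t=cam(n); z=d[v,u]; return Rm@(np.linalg.inv(K)@np.array([u,v,1])*z)+t
def w2px(n,P):
    K,Rm,t=cam(n); q=K@(Rm.T@(np.array(P)-t)); return q[:2]/q[2]
E
python3 - <<'E'
from h import *
np.set_printoptions(precision=3,suppress=True)
s=robot.observe(); print({k:np.round(s[k],3) for k in s})
for n in("scene","top"):
    print(n,robot.camera_params(n))
    im,d=robot.capture(n); cv2.imwrite(f"pics/{n}0.png",im[:,:,::-1]); np.save(f"{n}_d.npy",d); np.save(f"{n}_i.npy",im)
    for t in("mirror","scraper","station","rack","mirror_grip","mirror_hook","mirror_face","dot","lens","casting_a"):
        for r in robot.mark_of(n,t): print(n,t,round(r["p"],2),c2w(n,r["position"]))
E
```

```text
pics
{'clock': np.float64(0.0), 'joint_positions': array([-1.288,  0.312,  0.014,  1.513, -0.004,  1.319, -0.027]), 'joint_vel': array([-0.   ,  0.001,  0.   ,  0.001,  0.   ,  0.002, -0.001]), 'joint_torque': array([ -0.   , -37.992,   0.146, -23.059,   0.012,   0.014,   0.   ]), 'tcp_pos': array([175.267, 520.571, 238.222]), 'ee_rot': array([ 2.55 ,  1.832, -0.003]), 'ft_force': array([-0.232, -0.22 ,  0.202]), 'ft_torque': array([ 0.037, -0.015, -0.02 ]), 'opening': np.float64(85.314)}
scene {'intrinsics': array([[362.856,   0.   , 319.918],
       [  0.   , 362.856, 201.393],
       [  0.   ,   0.   ,   1.   ]]), 'position': array([ 764.142, -557.681,  809.81 ]), 'orientation': array([-2.295, -0.582,  0.258])}
scene mirror 0.65 [179.512 357.151  28.62 ]
scene mirror 0.59 [665.593 272.847  27.188]
scene mirror 0.56 [447.826 279.605 170.051]
scene scraper 0.51 [462.608 390.557 175.517]
scene station 0.91 [630.661 -83.983  -2.976]
scene rack 0.9 [466.968 332.74    0.034]
scene mirror_grip 0.83 [444.706 282.183 230.19 ]
scene mirror_grip 0.71 [148.029 314.215  42.686]
scene mirror_gr
[... 975 characters left out ...]
31.283 -87.897   1.765]
top station 0.33 [458.678 276.326 177.17 ]
top rack 0.58 [466.284 328.697  -0.106]
top mirror_grip 0.77 [144.263 308.696  36.488]
top mirror_grip 0.7 [443.932 278.485 226.74 ]
top mirror_grip 0.7 [657.584 218.033  39.241]
top mirror_hook 0.89 [175.752 347.946  12.558]
top mirror_hook 0.73 [459.772 276.052 174.921]
top mirror_hook 0.62 [668.073 269.579  10.695]
top mirror_face 0.93 [683.966 378.97    8.295]
top mirror_face 0.83 [246.976 441.234   4.242]
top mirror_face 0.6 [435.965 277.148  62.925]
top dot 0.71 [ 518.745 -100.676   76.799]
top lens 0.72 [ 534.003 -254.209  174.95 ]
top casting_a 0.7 [461.561  79.727  -6.207]
top casting_a 0.54 [678.752 115.161   0.435]
```

View pics/scene0.png

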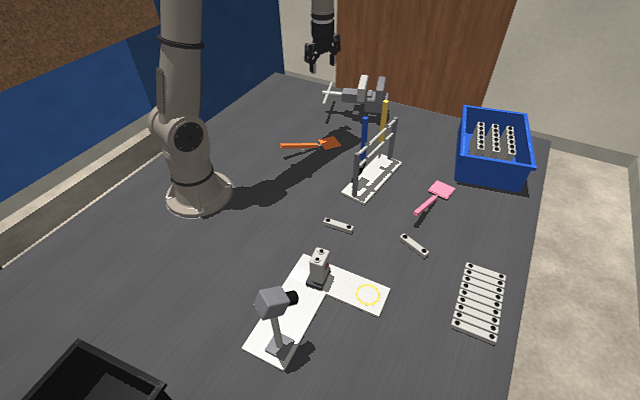

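View pics/top0.png

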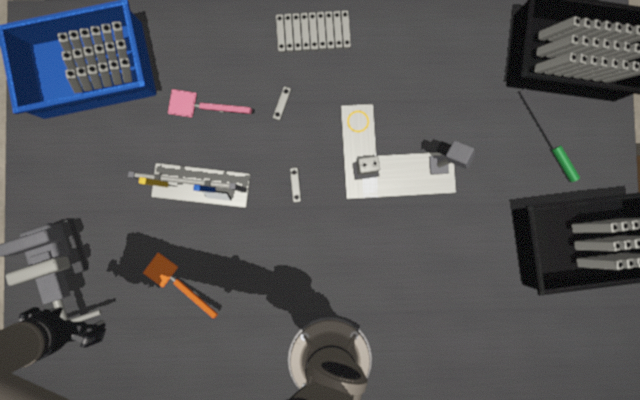

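```bash
python3 - <<'E'
from h import *
np.set_printoptions(precision=1,suppress=True)
def cloud(n):
    im=np.load(f"{n}_i.npy"); d=np.load(f"{n}_d.npy"); K,Rm,t=cam(n)
    v,u=np.mgrid[:400,:640]; P=np.stack([u,v,np.ones_like(u)],-1)@np.linalg.inv(K).T*d[...,None]
    return im,cv2.cvtColor(im,cv2.COLOR_RGB2HSV),P@Rm.T+t,d>0
for n in("scene","top"):
    im,h,P,ok=cloud(n); X,Y,Z=P[...,0],P[...,1],P[...,2]
    print(n)
    H,S,V=h[...,0],h[...,1],h[...,2]
    b=ok&(H>100)&(H<130)&(S>120)&(X>400)&(X<490)&(Y>230)&(Y<330)&(Z>100)
    print("blue",b.sum(),P[b].mean(0) if b.any() else 0)
    for lo,hi in((120,160),(180,200),(200,225),(225,250),(250,275)):
        m=b&(Z>lo)&(Z<hi); 
        if m.any(): print(lo,m.sum(),P[m].mean(0),P[m].min(0),P[m].max(0))
    y=ok&(H>18)&(H<35)&(S>90)&(X>400)&(X<500)&(Y>350)&(Y<430)&(Z>100)
    print("yel",y.sum(),P[y].mean(0) if y.any() else 0, P[y].max(0) if y.any() else 0)
    r=ok&(H>18)&(H<35)&(S>70)&(X>580)&(X<690)&(Y>-140)&(Y<-30)&(Z<30)
    print("ring",r.sum(),P[r].mean(0),(P[r].min(0)+P[r].max(0))/2)
    bar=ok&(S<70)&(abs(Z-174)<6)&(X>420)&(X<510)&(Y>200)&(Y<450)
    if bar.sum()>5:
        q=P[bar]; c=q.mean(0); l=cv2.fitLine(q[:,:2].astype(np.float32),cv2.DIST_HUBER,0,.01,.01).ravel(); print("bar",bar.sum(),l, "ang",np.degrees(np.arctan2(l[1],l[0])), q[:,1].min(),q[:,1].max())
    base=ok&(abs(Z-10)<5)&(V>150)&(S<60)&(X>450)&(X<700)&(Y>-330)&(Y<-20)
    m=base&(X>550)&(Y>-130)
    print("base",base.sum(),[ (np.round(a,1)) for a in cv2.minAreaRect(P[base][:,:2].astype(np.float32))])
    print("  hull",cv2.approxPolyDP(cv2.convexHull(P[base][:,:2].astype(np.float32)),12,True).reshape(-1,2).tolist())
    print("vise max z", Z[ok&(Y>380)&(X<400)&(X>100)&(Z<230)].max())
E
python3 - <<'E'
import cv2
a=cv2.imread('pics/scene0.png')[70:230,270:470]; cv2.imwrite('pics/z1.png',cv2.resize(a,None,fx=3.7,fy=3.7,interpolation=2))
E
```

```text
scene
blue 201 [446.1 272.6 201. ]
120 38 [448.7 272.6 133.6] [440.3 266.2 120.3] [454.  282.3 157.8]
180 31 [447.  272.2 190.5] [438.7 265.6 180.4] [452.4 281.  199.6]
200 36 [446.2 272.  212.5] [439.7 268.2 200.3] [451.6 279.5 224.1]
225 46 [445.3 272.7 237.6] [437.4 268.2 225.3] [450.6 283.5 250. ]
250 28 [443.4 274.8 256.1] [435.8 268.2 250.6] [449.4 284.3 261. ]
yel 197 [461.5 383.7 200.4] [470.  396.3 260.9]
ring 138 [631.6 -88.4   9.7] [629.9 -86.7   9.7]
bar 221 [  0.1   1.  466.7 321.4] ang 82.51281 207.30062147590615 449.24396488844036
base 3564 [array([ 562.7, -186.9]), array([286.1, 225.3]), np.float64(90.0)]
  hull [[670.9768676757812, -45.17656326293945], [503.914306640625, -51.68790054321289], [450.95867919921875, -72.04460144042969], [451.9203796386719, -329.0576477050781], [526.4249877929688, -328.45947265625], [674.7211303710938, -127.26366424560547]]
vise max z 229.73829731984063
top
blue 80 [443.3 271.1 216.9]
120 12 [445.5 269.1 141.3] [442.4 268.2 121.3] [448.6 270.1 158.8]
180 8 [443.7 269.3 189.7] [440.3 268.5 184.2] [447.1 270.1 195. ]
200 10 [443.  269.3 211.4] [439.6 268.4 202. ] [446.1 270.  223.4]
225 11 [442.5 269.6 238.1] [439.2 268.8 226.7] [445.9 270.1 248.1]
250 31 [442.4 274.1 259. ] [438.4 268.5 252.9] [446.8 281.1 263. ]
yel 158 [459.  383.4 213.7] [465.7 395.2 261.4]
ring 134 [630.  -89.2  10.4] [629.5 -89.    9.8]
bar 494 [  0.1   1.  465.3 329.4] ang 82.27855 208.9545685643254 449.2597530012786
base 3802 [array([ 563. , -187.3]), array([226.6, 283.3]), np.float64(0.4)]
  hull [[671.1130981445312, -45.3542594909668], [450.3971252441406, -54.04463577270508], [451.0274353027344, -327.6701354980469], [485.7333984375, -328.09515380859375], [675.9114990234375, -126.429443359375]]
vise max z 150.48969406049696
```

View pics/z1.png

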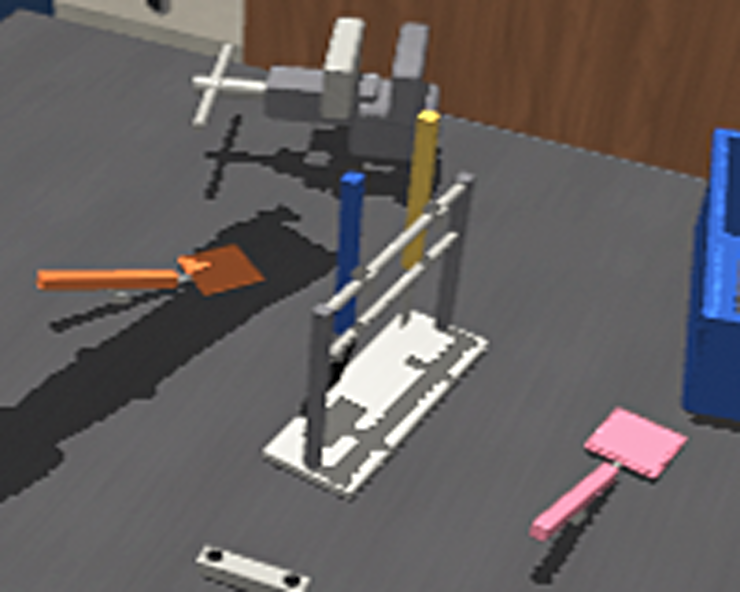

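```bash
cat >> h.py <<'E'
def rel(target,yaw,cmd=None):
    s=robot.observe(); M=R.from_rotvec(s["ee_rot"]).as_matrix(); p=np.array(s["tcp_pos"] if cmd is None else cmd)
    cur=np.degrees(np.arctan2(M[1,0],M[0,0])); d=M.T@(np.array(target)-p)/200
    dy=(yaw-cur+180)%360-180
    print("t",round(float(s["clock"]),2),"tcp",np.round(s["tcp_pos"],1),"yaw",round(cur,2),"zaxis",np.round(M[:,2],3),"open",round(float(s["opening"]),1),"F",np.round(s["ft_force"],1))
    print("rel",np.round(d,4),"twist",round(-dy/180,4))
E
python3 - <<'E'
from h import *
rel([443.5,276,330],82.4,[175.489,521.269,239.304])
E
```

```text
t 1.1 tcp [175.5 521.3 239.3] yaw 71.39 zaxis [ 0.  0. -1.] open 85.5 F [ 0.   0.4 -0.5]
rel [-0.7347  1.6613 -0.4534] twist -0.0611
```

{"name": "send_rows", "arguments": {"deltas": [[0,0,-0.3,0,1],[-0.1,0.2,-0.45,-0.02,1],[-0.22,0.5,-0.45,-0.04,1],[-0.36,0.8,-0.45,-0.06,1],[-0.44,1.0,-0.45,-0.06,1],[-0.44,1.0,-0.45,-0.06,1],[-0.44,1.0,-0.45,-0.06,1]]}}

```text
clock: 1.98
tcp_pos: [336.4, 374.5, 329.3]
ee_rot: [-2.366, -2.065, 0.0]
ft_force: [-0.6, 0.8, -0.3]
opening: 85.9
```

```bash
python3 - <<'E'
from h import *
rel([443.5,276,330],82.4)
rel([443.5,276,219],82.4)
E
```

```text
t 1.98 tcp [336.4 374.5 329.3] yaw 82.21 zaxis [-0.001  0.001 -1.   ] open 85.9 F [-0.6  0.8 -0.3]
rel [-0.4156  0.5973 -0.0042] twist -0.001
t 1.98 tcp [336.4 374.5 329.3] yaw 82.21 zaxis [-0.001  0.001 -1.   ] open 85.9 F [-0.6  0.8 -0.3]
rel [-0.416   0.5978  0.5508] twist -0.001
```

{"name": "send_rows", "arguments": {"deltas": [[-0.2,0.3,0,0,1],[-0.41,0.59,0,0,1],[-0.415,0.597,0,0,1],[-0.415,0.597,0,0,1],[-0.415,0.597,0,0,1]]}}

```text
clock: 2.6
tcp_pos: [442.0, 278.4, 329.1]
ee_rot: [-2.361, -2.07, 0.0]
ft_force: [0.0, 0.6, 0.3]
opening: 85.5
```

```bash
python3 - <<'E'
from h import *
im,d=robot.capture("scene"); a=im[70:230,270:470]; cv2.imwrite("pics/s1.png",cv2.resize(a,None,fx=3.5,fy=3.5,interpolation=2)[:,:,::-1])
rel([443.5,276,219],82.4)
E
```

```text
t 2.65 tcp [442.  278.4 329.2] yaw 82.5 zaxis [-0.001  0.001 -1.   ] open 85.2 F [ 0.4 -0.2  0.5]
rel [-0.0113  0.0095  0.5509] twist 0.0006
```

View pics/s1.png

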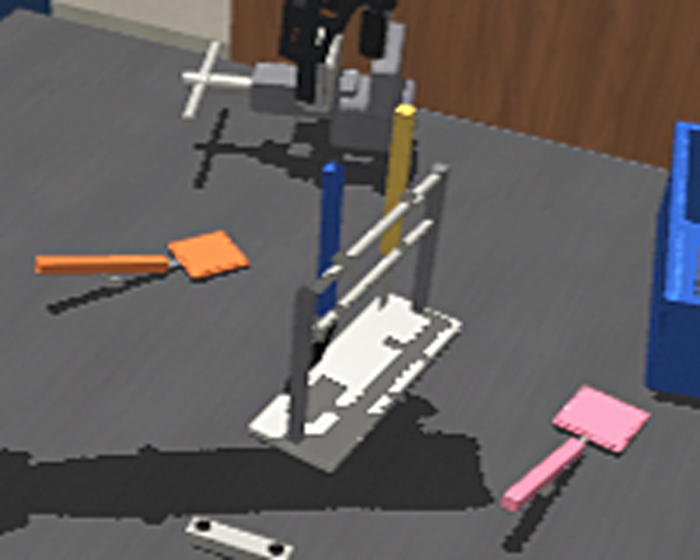

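The open jaws stand above the blue handle (handle top near px 332,170 in this crop) and the scraper is clear to the right. Next I descend and close.

{"name": "send_rows", "arguments": {"deltas": [[-0.011,0.009,0.2,0,1],[-0.011,0.009,0.4,0,1],[-0.011,0.009,0.55,0,1],[-0.011,0.009,0.55,0,1],[-0.011,0.009,0.55,0,0.5],[-0.011,0.009,0.55,0,0],[-0.011,0.009,0.55,0,0],[-0.011,0.009,0.55,0,0],[-0.011,0.009,0.55,0,0],[-0.011,0.009,0.55,0,0]], "squeeze": 60}}

```text
clock: 3.9
tcp_pos: [445.9, 273.8, 220.1]
ee_rot: [-2.367, -2.065, -0.003]
ft_force: [-0.6, -0.0, 3.9]
opening: 13.2
```

```bash
python3 - <<'E'
from h import *
rel([443.5,276,290],82.4)
E
```

```text
t 3.9 tcp [445.9 273.8 220.1] yaw 82.21 zaxis [ 0.002  0.002 -1.   ] open 13.2 F [-0.6 -0.   3.9]
rel [ 0.0098 -0.0131 -0.3495] twist -0.0011
```

{"name": "send_rows", "arguments": {"deltas": [[0,0,-0.06,0,0],[0,0,-0.12,0,0],[0,0,-0.18,0,0],[0,0,-0.18,0,0],[0,0,-0.18,0,0],[0,-0.1,-0.18,0,0],[0,-0.2,-0.18,0,0],[0,-0.3,-0.2,0,0],[0,-0.35,-0.35,0,0],[0,-0.35,-0.5,0,0],[0,-0.35,-0.5,0,0],[0,-0.35,-0.5,0,0]]}}

```text
clock: 5.4
tcp_pos: [375.6, 282.4, 318.5]
ee_rot: [-2.368, -2.065, 0.002]
ft_force: [0.4, 0.2, -1.2]
opening: 13.6
```

```bash
python3 - <<'E'
from h import *
np.set_printoptions(precision=1,suppress=True)
for n in ("scene","top"):
    im,d=robot.capture(n); cv2.imwrite(f"pics/{n}2.png",im[:,:,::-1])
    for t in("mirror","mirror_face","mirror_hook"):
        for r in robot.mark_of(n,t): print(n,t,round(r["p"],2),c2w(n,r["position"]))
rel([630,-88,340],122)
E
```

```text
scene mirror 0.95 [377.9 282.4 267.3]
scene mirror 0.87 [665.4 274.3  27.5]
scene mirror 0.82 [178.9 354.6  25.9]
scene mirror_face 0.9 [246.2 440.2  10.2]
scene mirror_face 0.87 [686.1 383.2   9.3]
scene mirror_face 0.63 [361.3 286.9 164.8]
scene mirror_hook 0.72 [665.8 272.8  14. ]
scene mirror_hook 0.58 [384.7 285.7 273.8]
scene mirror_hook 0.58 [178.8 350.5  15.5]
top mirror 0.89 [668.8 271.3  28.6]
top mirror 0.58 [178.7 350.1  26. ]
top mirror_face 0.82 [685.2 379.6  10.6]
top mirror_face 0.53 [ 534.8 -257.1  176.7]
top mirror_face 0.45 [362.3 281.2 160.8]
top mirror_hook 0.84 [668.3 269.6  10.7]
top mirror_hook 0.65 [386.8 285.9 274.3]
top mirror_hook 0.63 [179.7 348.7  14. ]
top mirror_hook 0.59 [ 523.2 -156.7  110.6]
t 5.8 tcp [376.  282.6 318.9] yaw 82.18 zaxis [-0. -0. -1.] open 13.4 F [-0.4  0.1  0. ]
rel [-1.7  1.5 -0.1] twist -0.2212
```

View pics/scene2.png

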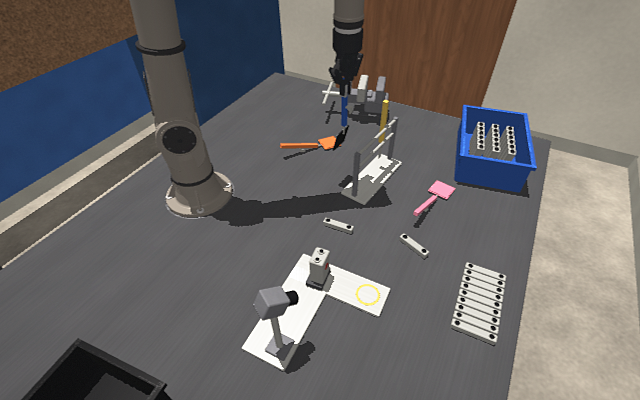

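{"name": "send_rows", "arguments": {"deltas": [[-0.05,0,-0.1,0,0],[-0.2,0.03,-0.16,-0.01,0],[-0.4,0.08,-0.16,-0.03,0],[-0.6,0.14,-0.16,-0.06,0],[-0.78,0.2,-0.16,-0.09,0],[-0.87,0.23,-0.16,-0.11,0],[-0.89,0.24,-0.16,-0.11,0],[-0.89,0.24,-0.16,-0.11,0]]}}

```text
clock: 6.8
tcp_pos: [399.4, 100.6, 351.3]
ee_rot: [-1.977, -2.441, -0.001]
ft_force: [-0.1, -0.3, -0.5]
opening: 13.4
```

```bash
python3 - <<'E'
from h import *
rel([642.7,-80.6,340],122)
E
```

```text
t 6.8 tcp [399.4 100.6 351.3] yaw 101.98 zaxis [-0.     0.001 -1.   ] open 13.4 F [-0.1 -0.3 -0.5]
rel [-1.1386  1.0019  0.0557] twist -0.1112
```

{"name": "send_rows", "arguments": {"deltas": [[-0.12,0.1,0,-0.01,0],[-0.3,0.26,0,-0.03,0],[-0.5,0.44,0,-0.06,0],[-0.7,0.62,0,-0.09,0],[-0.85,0.75,0,-0.11,0],[-0.92,0.81,0,-0.11,0],[-0.92,0.81,0,-0.11,0],[-0.92,0.81,0,-0.11,0]]}}

```text
clock: 7.8
tcp_pos: [596.0, -44.5, 351.0]
ee_rot: [-1.524, -2.745, -0.001]
ft_force: [-0.3, -0.2, -1.5]
opening: 13.3
```

```bash
python3 - <<'E'
from h import *
rel([642.7,-80.6,260],122)
E
```

```text
t 7.8 tcp [596.  -44.5 351. ] yaw 121.93 zaxis [-0.001  0.001 -1.   ] open 13.3 F [-0.3 -0.2 -1.5]
rel [-0.2777  0.1029  0.4546] twist -0.0004
```

{"name": "send_rows", "arguments": {"deltas": [[-0.1,0.04,0,0,0],[-0.2,0.08,0,0,0],[-0.278,0.103,0.05,0,0],[-0.278,0.103,0.2,0,0],[-0.278,0.103,0.35,0,0],[-0.278,0.103,0.45,0,0],[-0.278,0.103,0.45,0,0],[-0.278,0.103,0.45,0,0]]}}

```text
clock: 8.8
tcp_pos: [643.3, -82.5, 262.3]
ee_rot: [1.526, 2.744, 0.001]
ft_force: [0.7, -0.0, -1.0]
opening: 13.7
```

```bash
python3 - <<'E'
from h import *
np.set_printoptions(precision=1,suppress=True)
for n in ("scene","top"):
    im,d=robot.capture(n); cv2.imwrite(f"pics/{n}3.png",im[:,:,::-1]); np.save(f"{n}3_d.npy",d); np.save(f"{n}3_i.npy",im)
    for t in("mirror","mirror_face","mirror_hook","lens","dot","station","aim"):
        for r in robot.mark_of(n,t):
            w=c2w(n,r["position"])
            if w[1]<60: print(n,t,round(r["p"],2),w)
rel([642.7,-80.6,229],122)
a=cv2.imread("pics/scene3.png")[180:390,220:420]; cv2.imwrite("pics/z3.png",cv2.resize(a,None,fx=2.8,fy=2.8,interpolation=2))
E
```

```text
scene mirror 0.61 [643.4 -82.1 210.9]
scene mirror_face 0.91 [627.3 -85.  103.9]
scene mirror_hook 0.87 [648.6 -73.  216.8]
scene lens 0.72 [ 530.5 -257.4  177.3]
scene dot 0.69 [522.8 -99.3  76. ]
scene station 0.77 [630.9 -81.8   2. ]
scene aim 0.86 [ 526.2 -152.8  110.5]
top lens 0.83 [ 532.8 -258.4  177.3]
top aim 0.73 [ 521.8 -158.   109.3]
t 9.6 tcp [643.  -82.9 261.2] yaw 121.79 zaxis [-0.  0. -1.] open 13.2 F [ 0.4  0.7 -1.3]
rel [0.  0.  0.2] twist -0.0011
```

View pics/z3.png

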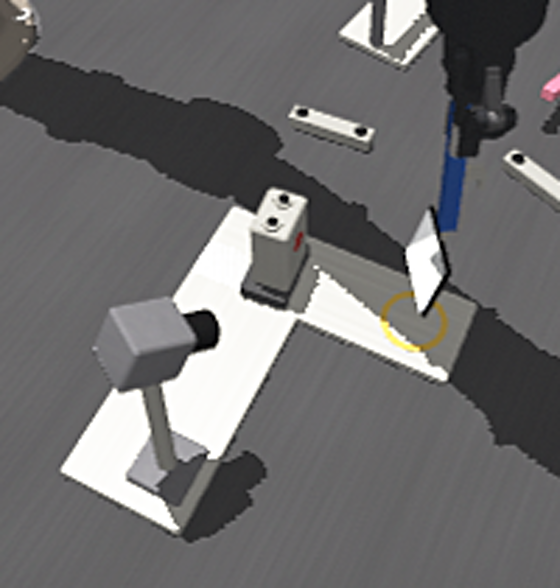

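View pics/top3.png

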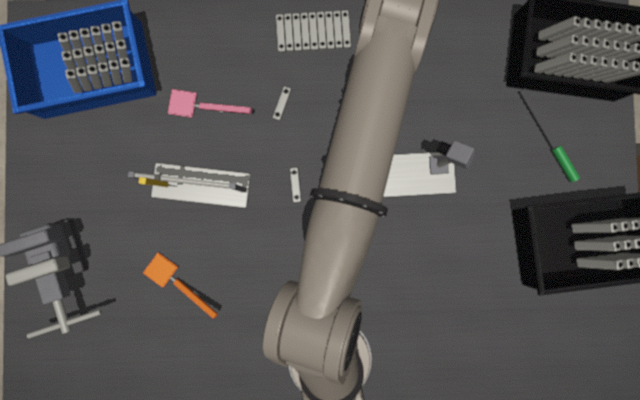

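The mirror is held upright over the ring (head near px 428,262 in the crop), facing between the part and the camera, with plenty of clearance. Next I lower it by about 32 mm.

{"name": "send_rows", "arguments": {"deltas": [[0,0,0.06,0,0],[0,0,0.12,0,0],[0,0,0.16,0,0],[0,0,0.16,0,0],[0,0,0.16,0,0],[0,0,0.16,0,0],[0,0,0.16,0,0]]}}

```text
clock: 10.48
tcp_pos: [643.2, -83.0, 229.8]
ee_rot: [1.528, 2.744, 0.001]
ft_force: [-0.6, -0.2, -1.3]
opening: 13.3
```

```bash
python3 - <<'E'
from h import *
np.set_printoptions(precision=1,suppress=True)
n="scene"; F=[];A=[]
for k in range(3):
    im,d=robot.capture(n)
    for t,L in (("mirror_face",F),("aim",A),("mirror",[]),("station",[])):
        for r in robot.mark_of(n,t):
            w=c2w(n,r["position"])
            if w[1]<60 and r["p"]>.4: print(t,round(r["p"],2),w); L.append(w)
cv2.imwrite("pics/s4.png",im[:,:,::-1])
a=im[180:390,220:420]; cv2.imwrite("pics/z4.png",cv2.resize(a,None,fx=2.8,fy=2.8,interpolation=2)[:,:,::-1])
# face plane from depth: points in the volume of the head, in front of handle
K,Rm,t=cam(n); v,u=np.mgrid[:400,:640]; P=(np.stack([u,v,np.ones_like(u)],-1)@np.linalg.inv(K).T*d[...,None])@Rm.T+t
fc=np.array([630,-89,75]); m=(d>0)&(np.linalg.norm(P-fc,axis=-1)<40)&(P[...,2]>45)&(P[...,2]<108)
q=P[m]; print("pts",len(q),q.min(0),q.max(0))
for _ in range(4):
    c=q.mean(0); _,_,vt=np.linalg.svd(q-c); nn=vt[2]; e=(q-c)@nn; q=q[abs(e)<3]
if nn[0]>0: nn=-nn
print("plane",len(q),"c",c,"az",np.degrees(np.arctan2(nn[1],nn[0]))%360,"el",np.degrees(np.arcsin(nn[2])),"rms",e.std())
rel([642.7,-80.6,229],122)
yaw=np.radians(2); Rz=R.from_euler('z',yaw).as_matrix(); st=np.array([630,-88.5,0]); aim=st+Rz@np.array([-107.43,-62.03,108.2])
for name,N,f in (("fk",R.from_euler('z',np.radians(212)).as_matrix()@[np.cos(np.radians(15)),0,np.sin(np.radians(15))],np.array([630,-90,75])),("depth",nn,c)):
    x=np.cross([0,0,1],N); x/=np.linalg.norm(x); y=np.cross(N,x); print(name,"aim in face",np.array([x@(aim-f),y@(aim-f),N@(aim-f)]))
E
```

```text
mirror_face 0.73 [631.5 -85.3  75.7]
aim 0.91 [ 530.2 -154.1  107.7]
mirror 0.8 [644.2 -82.  179.7]
station 0.61 [630.8 -85.6  -0. ]
mirror_face 0.87 [629.9 -85.5  75.4]
aim 0.61 [ 526.6 -157.1  109.2]
mirror 0.57 [640.4 -80.9 178.4]
station 0.77 [634.  -84.4  -0.8]
mirror_face 0.77 [630.6 -86.3  74.2]
aim 0.72 [ 526.  -153.3  111.4]
mirror 0.82 [642.2 -80.6 180. ]
station 0.61 [633.1 -84.5  -3.5]
station 0.53 [644.6 -81.3 177. ]
pts 316 [ 610.  -117.8   45.1] [656.8 -61.7 105.4]
plane 302 c [633.7 -91.6  77.9] az 215.26267869474387 el 14.53986965467238 rms 0.9061364731629243
t 11.22 tcp [643.  -82.9 229.3] yaw 121.8 zaxis [ 0.  0. -1.] open 13.0 F [ 0.8  0.  -1.1]
rel [0. 0. 0.] twist -0.0011
fk aim in face [ -1.3   0.2 127.7]
depth aim in face [-11.7  -2.1 128.6]
```

View pics/z4.png

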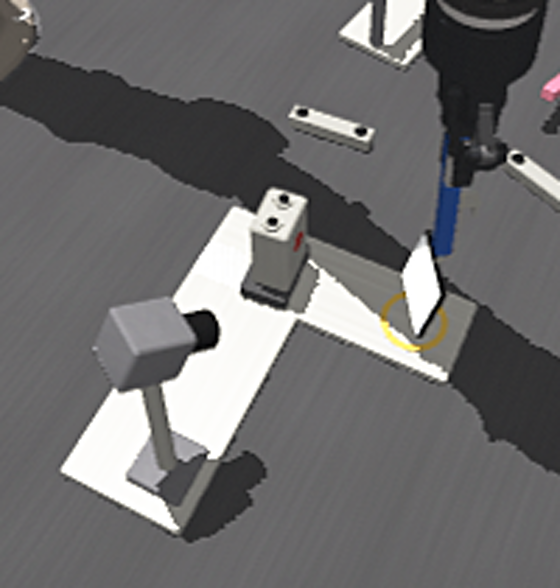

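Kinematics puts the normal at azimuth 212°, the depth plane at 215°. Both are within tolerance. I make a small turn between the two and hold still.

{"name": "send_rows", "arguments": {"deltas": [[0,0,0,0.005,0],[0,0,0,0.01,0],[0,0,0,0.01,0],[0,0,0,0.01,0],[0,0,0,0.01,0],[0,0,0,0.01,0],[0,0,0,0.01,0],[0,0,0,0.01,0]]}}

```text
clock: 12.22
tcp_pos: [643.0, -82.9, 229.3]
ee_rot: [1.571, 2.721, 0.0]
ft_force: [-0.5, -0.9, -1.3]
opening: 13.6
```

```bash
python3 - <<'E'
from h import *
np.set_printoptions(precision=1,suppress=True)
n="scene"; K,Rm,t=cam(n)
aim=np.array([525,-155,108.5])
for k in range(3):
    im,d=robot.capture(n); v,u=np.mgrid[:400,:640]; P=(np.stack([u,v,np.ones_like(u)],-1)@np.linalg.inv(K).T*d[...,None])@Rm.T+t
    m=(d>0)&(np.linalg.norm(P-[630,-89,75],axis=-1)<40)&(P[...,2]>45)&(P[...,2]<108); q=P[m]
    for _ in range(6):
        c=q.mean(0); _,_,vt=np.linalg.svd(q-c); nn=vt[2]; e=(q-c)@nn; q=q[abs(e)<2]
    if nn[0]>0: nn=-nn
    x=np.cross([0,0,1],nn); x/=np.linalg.norm(x); y=np.cross(nn,x); f=np.array([630.5,-88,75])
    print("az",np.degrees(np.arctan2(nn[1],nn[0]))%360,"el",np.degrees(np.arcsin(nn[2])),"c",c,np.array([x@(aim-f),y@(aim-f),nn@(aim-f)]),np.array([x@(aim-c),y@(aim-c),nn@(aim-c)]))
s=robot.observe(); print(s["joint_vel"],s["opening"]); rel([643,-83,229],120)
E
```

```text
az 213.3032429900173 el 14.289519715123278 c [632.9 -91.3  77.4] [ -1.9   1.6 129.4] [ -6.   -0.7 129. ]
az 213.11874890091178 el 14.134465075881725 c [632.7 -90.8  77.6] [ -1.5   2.  129.4] [ -5.   -0.6 129. ]
az 213.1721973374988 el 14.27581499780511 c [632.5 -90.5  77.6] [ -1.6   1.7 129.4] [ -4.8  -1.  129. ]
[-0.  0.  0. -0. -0. -0.  0.] 13.865227963841662
t 12.38 tcp [643.  -82.9 229.3] yaw 120.0 zaxis [ 0.  0. -1.] open 13.9 F [-0.5 -0.1 -0.3]
rel [-0. -0.  0.] twist -0.0
```

```bash
python3 -c "
from plant import robot
print(robot.job_done())"
```

```text
the job is handed in; nothing more can be done
None
```

I lifted the blue-handled mirror off the rail and carried it past the rack at height. It is now held still over the yellow ring, and the job is handed in (12.4 s on the clock). `job_done` gives no verdict, so these are my own last checks:

| Check | Reading | Allowed |
|---|---|---|
| Mirror face, level distance from the ring's axis | about 1–4 mm | under 30 mm |
| Mirror face height | 75–78 mm | 45–110 mm |
| Aim point off the mirror's normal, across the glass | −2 to −6 mm | ±20 mm |
| Aim point off the mirror's normal, up the glass | −1 to +2 mm | ±20 mm |
| Aim point in front of the glass | about 129 mm | 90–175 mm |
| Grip | opening about 13.9 mm at 60 N | more than 1 N of contact |
| Joint speeds | zero | mirror still |

- **Disagreement:** the mirror's direction came out slightly differently by two methods. The arm's own pose gives 210°, the depth image about 213°, and the direction to the aim point is about 212.5°. Before the last small turn the two read 212° and 215°, so I set it between them; both are within tolerance.
- **Not checked closely:** the scraper and castings look unmoved in the last pictures, but I did not measure them again. Nothing suggested a bump to the station: the wrist force stayed within about 1.5 N during the carry and over the station.

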